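Run a hanging tube carrier along a bent guide rod to its stop and lock it

ROBOT

A 7-joint arm with a two-finger parallel gripper is mounted at the origin on a cart in front of the work surface, level with it; the furniture and walls round the work are solid. World frame = base frame: x ahead of the robot, y to its left, z up, the work surface at z = 0. Lengths are in m, angles in rad, forces in N, time in s.
With the tool pointing down it reaches from about 0.4 to 0.85 m from the base axis. Payload 4.5 kg.
Tool frame: the origin (TCP) lies on the centre line of the jaws, within the pads' length; the fingertips stand 25 mm ahead of it and the grasp point (between the pads) lies 6 mm ahead of it; z points along the fingers, y is the line along which they close (so a half turn about z gives the same grasp; the last joint's range is limited). The gripper opens to 85 mm and grips with 20 to 120 N. Pads are 22 mm wide; open, the fingers measure 114 mm over their backs; the gripper's body (76 mm by 85 mm) begins 54 mm behind the grasp point. The pads swing forward as they close: fully open they stand 13 mm farther back than shut.
Start: joints at [-1.095, 0.689, -0.195, 1.565, 0.157, 0.902, -0.215], TCP at [0.267, 0.565, 0.256] pointing down, gripper open.
Joint ranges: [-3.01, 3.01], [-0.46, 2.08], [-1.47, 1.51], [0.13, 2.56], [-1, 4.14], [0.04, 2.09], [-2.66, 2.66]. Speed limits (rad/s): [2.57, 2.57, 3.14, 3.14, 3.14, 3.14, 3.14].

INTERFACE

Orientations are given as a unit quaternion [w, x, y, z].
In Python, from bench import readout, read_camera, ticket gives the robot as it stands. The module is installed in compiled form; this text tells all that it offers.
- The arm moves only by the tool step_arm, never from a script. Its argument "plan" is a list of rows, each a list of 7 numbers: the shift along the tool's x, y, z each as a share of 20 cm, from -1 to 1, then the turn, a rotation vector about the tool's x, y, z each as a share of 60 degrees, from -1 to 1, then the opening, from 0 (shut) to 1 (fully open). In form: [[tx, ty, tz, rx, ry, rz, hand], ...]. A call has 1 to 8 rows; each row shifts and turns the commanded pose from where the row before left it, along the tool's axes as they then stand; what a row does not reach is not made up. A row lasts 1/8 s, in which the tool goes at most 62.5 mm and 10.7 degrees, less where a joint would pass 70% of its speed; a pose out of reach is approached as far as the arm can. A call with a number of a shift or a turn outside -1 to 1 is refused whole. A call with a gripper value outside its range is refused whole. The fingers move at their own pace and stop on an object; "grip_force" is the grip in N (left out, the last holds). Time passes only in rows, so rows that do not move let the fingers close. It gives the time, the measured TCP pose, the force, the opening and the grip force at its end, in the units of the state.
- readout.read_state(): the state, without advancing time (a new reading comes with each control period).
- read_camera(name): name is "scene" or "top" or "wrist"; returns a dict with "img" (420x560x3 uint8, red, green, blue), "z_map" (420x560 float32, m along the optical axis (not along the pixel's ray), 0 where there is no reading), "vertical_fov" (degrees; the focal length in pixels is half the picture's height over the tangent of half this angle, whatever the lens; pixels are square), "cx", "cy" (the principal point, pixels), "origin" and "orientation" of the camera in the world; the wrist camera has in their place "tool_from_camera" (4x4, takes a point from camera to tool coordinates, whose origin is the TCP and whose axes are the flange's). Camera axes: x right, y down, z forward; pixel columns grow to the right and rows downward; lengths in m; the calibration is good to about 2 mm. A picture is of the moment at which its call begins: read the wrist's pose just before it.
- ticket.finish_job(): hands the job in; it is judged then, once.
The state is a dict: "time_s": time; "joints": joint angles; "joint_velocities": joint speeds; "tau": joint torques, N m; "eef_pos": TCP position; "tool_rot": TCP orientation; "contact_force": force on the tool from outside, world axes, zero at the start; "wrist_torque": the same for the moment, N m; "opening": finger opening in m; "gripper_force": force on a finger pad.
Only numpy, scipy, OpenCV 4.12 (cv2) and the standard library are available. Lean on these libraries where they do the work, as an engineer would, in place of code of your own. Each camera call takes 0.05 s, during which the arm holds its last target. There are 200 camera calls.

TASK

Slide the hanging sample-tube carrier along the bent guide rod, round both bends, until its collar lies fully home against the stop disc at the far end. Keep it upright and ease it round gently, feeling for the bends, without forcing the collar against the rod. Then swing the keeper arm fully across the rod behind the collar so that the carrier cannot run back, let go, and leave the other things on the bench alone.

Things in the scene. Friction and masses are not known exactly. Their poses are not given: they have to be found in the camera images.
- start_stand: Fixed stand at the rod's start: grey foot 90x90x12 mm, 16 mm steel upright 8 mm behind the origin, clamp block, top 178 mm up. Origin on the bench under the rod where it leaves the upright. x: along the rod's first leg, away from the upright; y left of that; z up. The cross leg's centre line crosses somewhere at x = 100 to 165 mm here: not measured, to be felt or seen.
- rod_start (a point): Start of the fixed guide rod's axis, 170 mm above start_stand's origin, same axes. Rod: steel, 10 mm thick, level. Straight leg along x, 90 degree bend to the left (25 mm centre-line radius), cross leg along y, equal bend to the right, last leg along x again, its axis 100 mm left of the first leg's, up to the stop.
- stop (a point): Fixed. Centre of the near face of the stop disc (aluminium, 28 mm across, 10 mm thick) on the rod's axis near its far end, 170 mm over the bench. x: direction of travel on the last leg, into the disc; y left; z up. The far upright stands 40 mm beyond it, its top 178 mm up, on a 90x90 mm foot.
- carrier_collar (a point): Centre of the loose carrier's aluminium collar: 30 mm outside, 14 mm hole (2 mm play round the rod), 14 mm long. x along the hole, z up the tab. It hangs on the rod, centre 2 mm below the rod's axis; fully home, centre 7 mm before the stop face. A weight and a purple-capped tube hang from it to 124 mm below its centre. 0.09 to 0.2 kg. It starts on the first leg.
- carrier_grip (a point): Point in the black grip tab that stands on the collar, 40 mm above the collar's centre; axes as the collar's. Tab: 12 mm thick along x (pinch it so), 22 mm wide along y, its top 25 mm above this point, the collar's top 25 mm below it. The tab must turn with the rod: the collar can lie askew on it by some 15 degrees only.
- keeper (a joint): Keeper arm, rad: near 0 it is parked beside the rod, pointing back along the last leg; 1.57 (its end stop) is fully across the rod behind the collar. Turns counter-clockwise seen from above about a vertical pivot at x -22, y +40 mm in the stop's frame; stays where left, about 1.5 N at the pin. Steel, 52 mm long, 10 wide, 7 to 13 mm above the rod's axis; clears a collar that is home by 3 mm.
- keeper_pin (a point): Centre of the keeper arm's upright black finger pin, 10 mm diameter, 28 mm from the pivot. The point is 30 mm above the rod's axis; the pin's top is 14 mm above it and the arm's upper face 17 mm below it.
Not all that is in view belongs to the job. What is shaped like the part that bears stop but green is not meant.

How it is judged:
On the way, in this order (a step that is already met when the one before it is completed fails the run):
1. the carrier is on the last leg, its collar home within 4 mm of the stop disc (x of carrier_collar in the frame of stop between -0.011 and 0 m and horizontal distance between carrier_collar and stop below 0.012 m), for 0.2 s.
2. the keeper arm is swung across the rod behind the collar (value of joint keeper above 1.42 rad and x of carrier_collar in the frame of stop above -0.011 m), for 0.2 s.
At the end, for the whole second after the job is handed in: The carrier hangs upright (within 20 degrees) and at rest on the last leg with its collar within 4 mm of the stop disc, and the keeper arm is turned across the rod behind it (joint over 1.42 rad) (all of step 2 and x of carrier_collar in the frame of stop below 0 m and horizontal distance between carrier_collar and stop below 0.012 m and angle between carrier_collar's own z axis and vertical below 0.35 rad and linear speed of carrier below 0.02 m/s); the robot touches nothing.
It fails at once if the carrier is forced against the first part of the rod (over 25 N) (contact force between carrier and start_stand above 25 N).
It fails at once if the carrier is forced against the bent part of the rod (over 25 N) (contact force between carrier and bent_rod above 25 N).
It fails at once if the carrier is forced against the last part of the rod or the stop (over 25 N) (contact force between carrier and end_stand above 25 N).
It fails at once if the carrier is tipped by more than 40 degrees (angle between carrier_collar's own z axis and vertical above 0.7 rad).
It fails at once if a bystander is moved by more than 20 mm (distance of any of cup, dropper_bottle, timer, tape from where it was at the start of the episode above 0.02 m).
It also fails if it takes over 72 s, if anything falls off the work surface, if the arm or the gripper's body presses on something with over 40 N, if the wrist force passes 120 N, or if a joint passes its speed limit or range.

## Working session

There is one attempt and no reset: what is moved stays moved. The work goes in short steps, Python scripts to look and compute and a tool call to move; the robot and the scene stay as the last step left them, time stands still between calls to the robot, and variables do not carry over. Pictures are saved under pics/ and viewed, at most 10 in all, crops included, and the job is handed in when it is done.

Besides the shell and the picture viewer there is one more tool, called after "Request:" as name([rows], argument=value, ...), one row to a line, values as JSON. step_arm: Moves the arm, as the interface text tells. Shift numbers are shares of 20 cm and turn numbers shares of 60 degrees, none past 1 either way. Its arguments: {"type":"object","properties":{"plan":{"type":"array","items":{"type":"array","items":{"type":"number","minimum":-1,"maximum":1}}},"grip_force":{"type":"number"}},"required":["plan"]}

```bash
mkdir -p pics; cat > h.py <<'E'
import numpy as np, cv2
from scipy.spatial.transform import Rotation as R
from bench import readout, read_camera, ticket
def cam(name):
    s=readout.read_state(); c=read_camera(name)
    h=c["img"].shape[0]; c["f"]=h/2/np.tan(np.radians(c["vertical_fov"])/2)
    q=lambda q:R.from_quat(np.r_[q[1:],q[0]]).as_matrix()
    if name=="wrist":
        T=np.eye(4);T[:3,:3]=q(s["tool_rot"]);T[:3,3]=s["eef_pos"]; c["T"]=T@np.array(c["tool_from_camera"])
    else:
        T=np.eye(4);T[:3,:3]=q(c["orientation"]);T[:3,3]=c["origin"];c["T"]=T
    return c
def save(c,n,crop=None,k=1):
    im=c["img"][...,::-1]
    if crop: u0,v0,u1,v1=crop; im=im[v0:v1,u0:u1]
    cv2.imwrite(f"pics/{n}.png",cv2.resize(im,None,fx=k,fy=k,interpolation=cv2.INTER_CUBIC))
    import pickle; pickle.dump(c,open(f"pics/{n}.pkl","wb"))
def load(n):
    import pickle; return pickle.load(open(f"pics/{n}.pkl","rb"))
def ray(c,u,v):
    d=c["T"][:3,:3]@np.array([(u-c["cx"])/c["f"],(v-c["cy"])/c["f"],1]); return c["T"][:3,3],d
def px(c,u,v): # by depth
    o,d=ray(c,u,v); return o+d*c["z_map"][int(round(v)),int(round(u))]
def atz(c,u,v,z):
    o,d=ray(c,u,v); return o+d*(z-o[2])/d[2]
def cloud(c):
    v,u=np.mgrid[:c["img"].shape[0],:c["img"].shape[1]]
    z=c["z_map"]; P=np.stack([(u-c["cx"])/c["f"]*z,(v-c["cy"])/c["f"]*z,z],-1)
    P=P@c["T"][:3,:3].T+c["T"][:3,3]; P[z==0]=np.nan; return P
def proj(c,p):
    q=np.linalg.inv(c["T"])@np.r_[p,1]; return q[:2]/q[2]*c["f"]+[c["cx"],c["cy"]]
E
python3 - <<'E'
from h import *
for n in("scene","top"):
    c=cam(n);save(c,n+"0",k=1.42);print(n,c["T"].round(3).tolist(),c["f"])
c=cam("wrist");print(c["T"].round(3).tolist(),c["tool_from_camera"])
print(readout.read_state())
E
```

```text
scene [[0.79, -0.354, 0.5, -0.003], [-0.613, -0.45, 0.649, -0.706], [-0.005, -0.82, -0.573, 0.831], [0.0, 0.0, 0.0, 1.0]] 492.2279464812751
top [[-0.006, -0.994, 0.111, 0.451], [-1.0, 0.005, -0.008, 0.052], [0.007, -0.111, -0.994, 1.16], [0.0, 0.0, 0.0, 1.0]] 433.9143978238986
[[0.428, 0.868, 0.251, 0.203], [0.904, -0.411, -0.121, 0.595], [-0.002, 0.279, -0.96, 0.374], [0.0, 0.0, 0.0, 1.0]] [[-8.92555014e-04 -9.60322517e-01 -2.78890420e-01  7.05331850e-02]
 [ 9.99999599e-01 -8.76971030e-04 -1.80643096e-04  3.65796118e-04]
 [-7.11031864e-05 -2.78890469e-01  9.60322915e-01 -1.18123138e-01]
 [ 0.00000000e+00  0.00000000e+00  0.00000000e+00  1.00000000e+00]]
{'time_s': 0.15, 'joints': array([-1.09517006,  0.68981387, -0.19449658,  1.56606547,  0.15729509,
        0.90252068, -0.21512   ]), 'joint_velocities': array([ 0.00020623, -0.00393397,  0.00199515, -0.00070889, -0.0005771 ,
       -0.0010628 , -0.0001226 ]), 'tau': array([-2.17532870e-03, -5.39938653e+01, -1.26854260e+00, -1.58717662e+01,
        9.26556531e-03,  6.54204443e-03,  1.21003504e-05]), 'eef_pos': array([0.26709807, 0.56455624, 0.25566397]), 'tool_rot': array([-9.68314141e-05,  2.19113938e-01,  9.75699020e-01, -7.03644637e-04]), 'contact_force': array([ 0.66566831, -0.34843654, -0.22664723]), 'wrist_torque': array([-0.00412976, -0.00922523, -0.01044007]), 'gripper_force': 0.0, 'opening': 0.08521683026062277}
```

View pics/scene0.png

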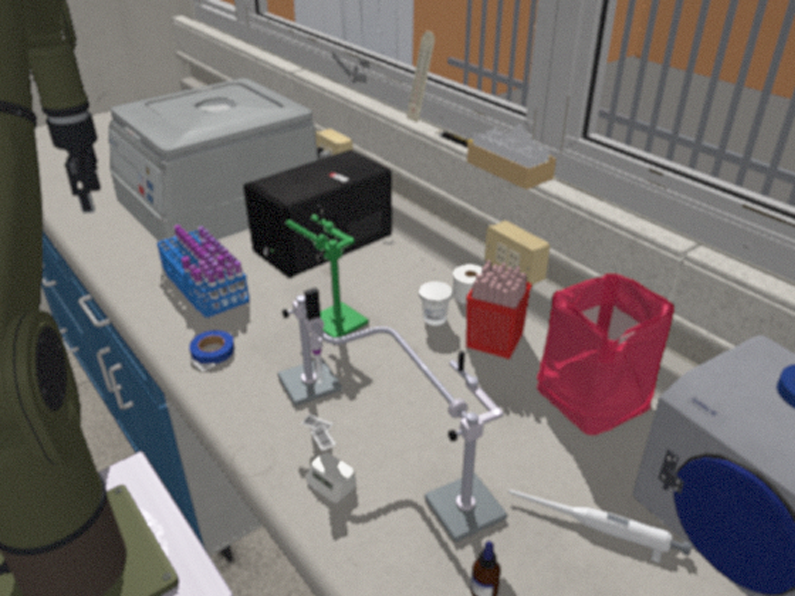

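View pics/top0.png

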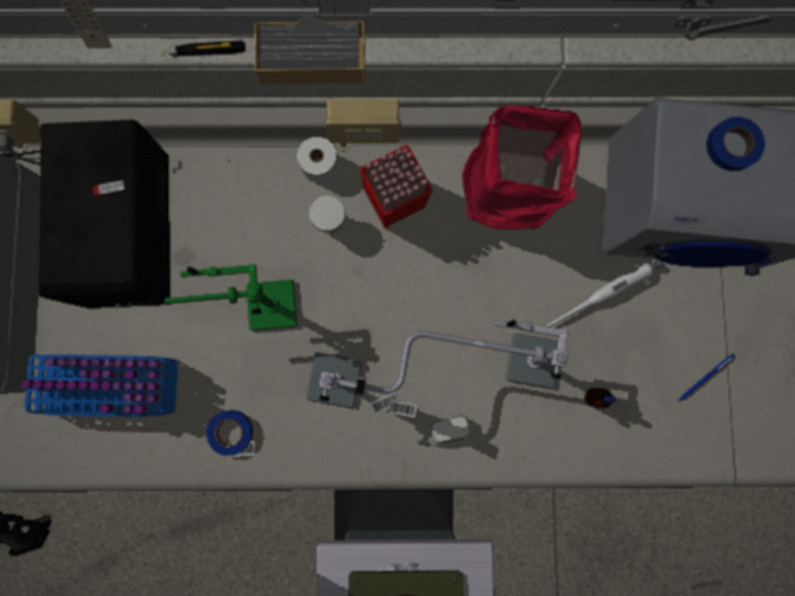

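Scene picture: the start stand is at about (310,340), with the black tab at (312,303). The rod bends at (345,335) and (390,332). The stop disc is at (458,408), the keeper pin at (461,360), and the green decoy stand at (335,270). The top picture shows the start stand at (330,382), the tab at (350,384) and the stop at (540,350). Next I'll take close crops and measure.

```bash
python3 - <<'E'
from h import *
a=load("top0");b=load("scene0")
A=cv2.resize(a["img"][215:285,205:415],None,fx=3.8,fy=3.8,interpolation=cv2.INTER_CUBIC)
B=cv2.resize(b["img"][195:305,190:360],None,fx=3,fy=3,interpolation=cv2.INTER_CUBIC)
W=np.zeros((600,800,3),np.uint8);W[:266,:798]=A;W[268:598,:510]=B
cv2.imwrite("pics/crop.png",W[...,::-1])
P=cloud(a)
np.set_printoptions(suppress=True,precision=3)
# rod ridge from top: per column max z
for u in range(222,405,5):
    col=P[225:285,u]; z=np.where((col[:,2]>.155),col[:,2],np.nan)
    ok=np.isfinite(z)
    if ok.any(): print(u,np.where(ok)[0]+225,col[ok].mean(0),np.nanmax(z))
E
```

```text
227 [262 263 264 265 266 267 268 269 270 271 272 277 278 279 280 281 282] [0.437 0.136 0.177] 0.18899919066074433
232 [263 264 265 266 267 268 269 270 271 272 273] [0.444 0.125 0.182] 0.18805131759359506
237 [267 268 269 270 271] [0.442 0.114 0.175] 0.17665285143761733
242 [268 269 270 271 272] [0.44  0.103 0.173] 0.17824679061076798
247 [269 270 271 272] [0.438 0.092 0.175] 0.1771714527512559
252 [266 267 268 269 270 271 272 273 274 275 276 277 278] [0.436 0.079 0.224] 0.23575972660444233
257 [266 267 268 269 270 271 272 273 274] [0.439 0.069 0.175] 0.18096908873621453
262 [272 273 274 275] [0.431 0.058 0.174] 0.1762810130505158
267 [272 273 274 275 276] [0.43  0.047 0.175] 0.17823658972892487
272 [273 274 275 276 277] [0.428 0.035 0.174] 0.17659482335390142
277 [271 272 273 274 275] [0.432 0.024 0.174] 0.17747859625539408
282 [255 256 257 258 259 260 261 262 263 264 265 266 267 268 269 270 271] [0.455 0.013 0.174] 0.17931085229416854
287 [238 239 240 241 242 243 244 245 246 247 248 249 250 251] [0.496 0.001 0.174] 0.17732237612637713
292 [234 235 236 237 238] [ 0.516 -0.011  0.176]
[... 1104 characters left out ...]
 230 231 232 233 246 247 248 249 250] [ 0.511 -0.192  0.179] 0.18561454791268384
377 [229 230 231 232 233 244 245 246 247 248 249 250 251 252 253 254 255] [ 0.496 -0.203  0.178] 0.18378856667646193
382 [231 232 233 234 248 249 250 251 252] [ 0.5   -0.215  0.176] 0.1807420739762322
387 [231 233 234 235 249 250 251 252 253 254 255 256 257] [ 0.49  -0.227  0.171] 0.17768404492948775
392 [232 233 234 235 236 243 244 245 246 247 248 249 251 252 253 254 255 256
 257 258 259 260 261 262 263 264 265 266] [ 0.48  -0.237  0.175] 0.18810563903419053
397 [232 233 234 235 236 237 238 239 240 241 242 243 244 245 246 247 248 249
 250 251 252 253 254 255 256 257 258] [ 0.494 -0.248  0.179] 0.188517800992005
```

View pics/crop.png

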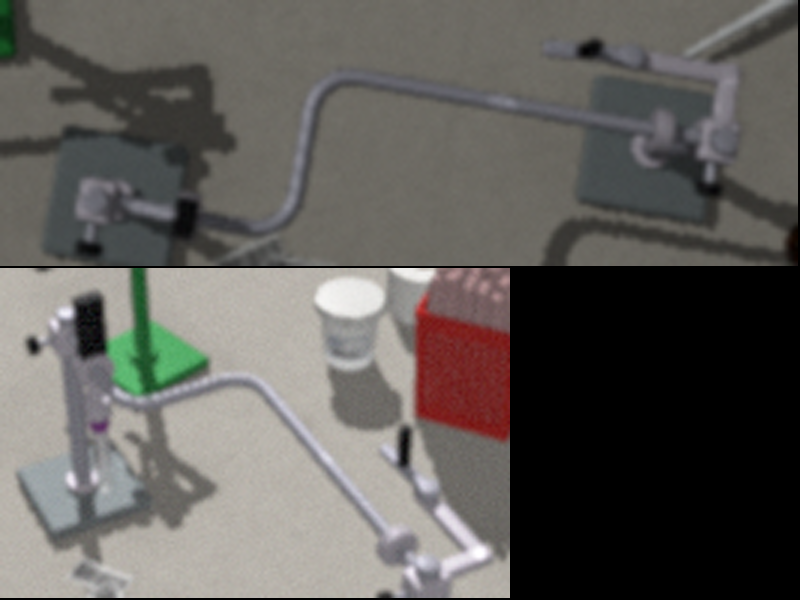

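The top crop shows the black tab at (186,215), the bends at (270,225) and (335,80), the stop disc at (663,128), the keeper pin at (590,47) and its pivot at (630,55). Possible mix-ups are the green stand's arm and disc at (185,270) in the top picture, which I've ruled out by colour. I'll use the grey stand.

```bash
python3 - <<'E'
from h import *
np.set_printoptions(suppress=True,precision=4)
for nm in("top0","scene0"):
    a=load(nm); P=cloud(a).reshape(-1,3); P=P[np.isfinite(P[:,0])&(P[:,2]>.165)&(P[:,2]<.3)]
    m=(P[:,1]<-.02)&(P[:,1]>-.13)&(P[:,0]>.48)&(P[:,0]<.53)&(P[:,2]<.182); q=P[m]
    k,c=np.polyfit(q[:,1],q[:,0],1); 
    q=q[abs(q[:,0]-k*q[:,1]-c)<.006];k,c=np.polyfit(q[:,1],q[:,0],1)
    d=-np.array([k,1])/np.hypot(k,1); n=np.array([-d[1],d[0]])
    print(nm,"heading deg",np.degrees(np.arctan2(d[1],d[0])),"last leg axis t=",(q[:,:2]@n).mean(), q[:,2].max())
    t0=(q[:,:2]@n).mean()
    m=(P[:,1]<.12)&(P[:,1]>.035)&(P[:,0]<.46)&(P[:,0]>.41)&(P[:,2]<.182); q=P[m]; print(" first leg t",np.median(q[:,:2]@n), np.polyfit(q[:,1],q[:,0],1)[0])
    S=P[:,:2]@d; T=P[:,:2]@n-t0
    m=(abs(S+0)<.08)&(T>-.075)&(T<-.025); print(" cross leg s",np.median(S[m]),np.percentile(S[m],[10,90]))
    m=(P[:,2]>.21)&(abs(T+.1)<.04)&(P[:,2]<.25); print(" tab s,t,z",S[m].min(),S[m].max(),T[m].min(),T[m].max(),P[m,2].max(),m.sum())
    m=(P[:,2]>.177)&(abs(T)<.012)&(S>.02)&(S<.14);  print(" disc s hist",np.histogram(S[m],np.arange(.04,.14,.005)))
    m=(P[:,2]>.2)&(abs(T-.04)<.03)&(S>-.02)&(S<.14); print(" pin s,t,z",S[m].min(),S[m].max(),T[m].min(),T[m].max(),P[m,2].max(),m.sum())
    m=(P[:,2]>.17)&(P[:,2]<.2)&(abs(T-.04)<.03)&(S>-.02)&(S<.14); print(" arm s,t,z",S[m].min(),S[m].max(),T[m].min(),T[m].max(),P[m,2].max(),m.sum())
E
```

```text
top0 heading deg -100.3514186811662 last leg axis t= 0.5137097638843069 0.17993262922333575
 first leg t 0.4147110870998333 0.18858451456223438
  return _methods._mean(a, axis=axis, dtype=dtype,
  ret = ret.dtype.type(ret / rcount)
Traceback (most recent call last):
IndexError: index -1 is out of bounds for axis 0 with size 0
```

```bash
cat >> h.py <<'E'
H=np.radians(-100.35); D=np.array([np.cos(H),np.sin(H)]); N=np.array([-D[1],D[0]]); T0=.5137; S0=-.092
def st(p): p=np.asarray(p); return np.stack([p[...,:2]@D-S0,p[...,:2]@N-T0],-1)
def xy(s,t): return D*(s+S0)+N*(t+T0)
E
python3 - <<'E'
from h import *
np.set_printoptions(suppress=True,precision=4)
for nm in("top0","scene0"):
    a=load(nm); P=cloud(a).reshape(-1,3); P=P[np.isfinite(P[:,0])&(P[:,2]>.165)&(P[:,2]<.3)]
    S,T=st(P).T;Z=P[:,2]
    def pr(l,m):
        print(nm,l,m.sum(), "s",np.percentile(S[m],[2,50,98]),"t",np.percentile(T[m],[2,50,98]),"z",np.percentile(Z[m],[2,50,98]))
    for lo,hi in((.04,.08),(.12,.16)): pr("last",(S>lo)&(S<hi)&(abs(T)<.01)&(Z<.182))
    pr("first",(S>-.06)&(S<-.03)&(abs(T+.1)<.01)&(Z<.182))
    pr("cross",(abs(S)<.02)&(T>-.075)&(T<-.025))
    pr("tabtop",(Z>.215)&(abs(T+.1)<.04)&(S<0))
    pr("discT",(Z>.178)&(abs(T)<.011)&(S>.15)&(S<.26))
    m=(Z>.178)&(abs(T)<.011)&(S>.15);print(np.histogram(S[m],np.arange(.17,.26,.004)))
    pr("pin",(Z>.2)&(abs(T-.04)<.04)&(S>.05)&(S<.25))
    pr("arm",(Z>.17)&(Z<.195)&(abs(T-.04)<.03)&(S>.05)&(S<.26))
E
```

```text
top0 last 75 s [0.0414 0.0602 0.0788] t [-0.0045  0.      0.0049] z [0.171  0.1743 0.1787]
top0 last 78 s [0.1212 0.1399 0.1591] t [-0.0045 -0.0002  0.0049] z [0.1692 0.1749 0.1786]
top0 first 55 s [-0.0559 -0.0441 -0.0309] t [-0.1051 -0.0996 -0.0945] z [0.1715 0.1752 0.1806]
top0 cross 97 s [-0.005  -0.0004  0.0045] t [-0.0736 -0.0501 -0.0261] z [0.1692 0.1753 0.1782]
top0 tabtop 61 s [-0.0675 -0.062  -0.0561] t [-0.1097 -0.0994 -0.0888] z [0.2296 0.2332 0.2365]
top0 discT 107 s [0.1647 0.2352 0.2507] t [-0.0103 -0.0003  0.0098] z [0.1781 0.1831 0.189 ]
(array([ 0,  0,  1,  1,  1,  1,  0,  0, 13, 17, 12,  0,  0,  0,  0,  1, 13,
       16, 12, 11,  4,  0]), array([0.17 , 0.174, 0.178, 0.182, 0.186, 0.19 , 0.194, 0.198, 0.202,
       0.206, 0.21 , 0.214, 0.218, 0.222, 0.226, 0.23 , 0.234, 0.238,
       0.242, 0.246, 0.25 , 0.254, 0.258]))
top0 pin 21 s [0.1487 0.1521 0.1574] t [0.0336 0.0373 0.0416] z [0.2028 0.2134 0.2171]
top0 arm 317 s [0.1336 0.2099 0.2486] t [0.0111 0.037  0.0457] z [0.1727 0.1778 0.187 ]
scene0 last 67 s [0.0409 0.0613 0.0797] t [-0.0045 -0.0015  0.0045] z [0.16
[... 267 characters left out ...]
496 -0.0264] z [0.1675 0.1733 0.1767]
scene0 tabtop 1609 s [-1.7669 -0.8149 -0.0557] t [-0.1385 -0.1003 -0.0618] z [0.2169 0.2548 0.2923]
scene0 discT 122 s [0.2039 0.241  0.2529] t [-0.009  -0.0014  0.0092] z [0.1783 0.1826 0.1876]
(array([ 0,  0,  0,  0,  0,  0,  0,  0,  6, 17, 19,  9,  0,  0,  0,  0,  3,
        9, 18, 22, 18,  1]), array([0.17 , 0.174, 0.178, 0.182, 0.186, 0.19 , 0.194, 0.198, 0.202,
       0.206, 0.21 , 0.214, 0.218, 0.222, 0.226, 0.23 , 0.234, 0.238,
       0.242, 0.246, 0.25 , 0.254, 0.258]))
scene0 pin 35 s [0.1517 0.1567 0.1602] t [0.0338 0.0366 0.0421] z [0.2016 0.2093 0.2153]
scene0 arm 403 s [0.1369 0.2078 0.2511] t [0.012  0.0364 0.0462] z [0.1706 0.1768 0.1908]
```

```bash
cat >> h.py <<'E'
import json,os
def meas():
    s=readout.read_state(); q=s["tool_rot"]; return np.array(s["eef_pos"]),R.from_quat(np.r_[q[1:],q[0]]),s
def tool(yaw): # yaw of tool y, tool down
    y=np.array([np.cos(yaw),np.sin(yaw),0]);z=np.array([0,0,-1.]);return R.from_matrix(np.c_[np.cross(y,z),y,z])
def rows(wps,fresh=True,per=8):
    """wps: (x,y,z,yawrad,hand); prints rounded rows from the commanded pose"""
    if fresh: p,r,_=meas()
    else: p,r=(lambda j:(np.array(j[0]),R.from_quat(j[1])))(json.load(open("cmd.json")))
    out=[]
    for w in wps:
        a=np.r_[r.inv().apply(np.array(w[:3])-p)/.2,(r.inv()*tool(w[3])).as_rotvec()/np.radians(60)].round(3)
        p=p+r.apply(a[:3]*.2); r=r*R.from_rotvec(a[3:]*np.radians(60)); out.append(a.tolist()+[w[4]])
        if np.linalg.norm(a[:3])>.31 or np.linalg.norm(a[3:])>.177: print("!! too big",a)
    json.dump([p.tolist(),r.as_quat().tolist()],open("cmd.json","w"))
    for i in range(0,len(out),per): print(json.dumps(out[i:i+per]).replace(" ",""))
def lerp(a,b,n): a,b=map(np.array,(a,b)); return [a+(b-a)*i/n for i in range(1,n+1)]
def rep():
    p,r,s=meas(); y=r.as_matrix()[:,1]; f=np.array(s["contact_force"])
    print("t",round(s["time_s"],2),"st",st(p).round(4),"z",p[2].round(4),"yaw-H",np.degrees(np.arctan2(y[1],y[0])-H).round(2),"F s,t,z",np.r_[f[:2]@D,f[:2]@N,f[2]].round(1),"open",round(s["opening"],4),"gf",s["gripper_force"])
    if os.path.exists("cmd.json"):
        j=json.load(open("cmd.json")); print(" cmd st",st(np.array(j[0])).round(4),"z",round(j[0][2],4))
E
python3 - <<'E'
from h import *
p,r,s=meas(); y=r.as_matrix()[:,1]; y0=np.arctan2(y[1],y[0])
g=xy(-.062,-.1); print(g)
w=lerp([*p,y0,1],[*(p+[0,0,.06]),y0,1],2)+lerp([p[0],p[1],p[2]+.06,y0,1],[*g,.315,H,1],18)
rows(w)
E
```

```text
[0.43463629 0.07716856]
[[-0.0,-0.0,-0.15,-0.001,0.0,0.0,1.0],[-0.0,-0.0,-0.15,-0.0,0.0,0.0,1.0],[-0.1,-0.103,0.0,-0.0,0.0,0.153,1.0],[-0.115,-0.085,0.0,-0.0,0.0,0.153,1.0],[-0.127,-0.066,0.001,-0.0,0.0,0.152,1.0],[-0.136,-0.045,-0.0,-0.0,0.0,0.153,1.0],[-0.141,-0.022,0.0,-0.0,0.0,0.153,1.0],[-0.144,0.0,0.0,-0.0,0.0,0.153,1.0]]
[[-0.141,0.023,0.001,-0.0,0.0,0.153,1.0],[-0.135,0.046,-0.0,-0.0,0.0,0.152,1.0],[-0.127,0.066,0.0,0.0,0.0,0.153,1.0],[-0.115,0.086,0.0,0.0,0.0,0.153,1.0],[-0.1,0.103,0.001,0.0,0.0,0.153,1.0],[-0.081,0.117,-0.0,0.0,0.0,0.153,1.0],[-0.062,0.129,0.0,0.0,0.0,0.153,1.0],[-0.041,0.138,0.0,0.0,0.0,0.152,1.0]]
[[-0.018,0.142,0.001,0.0,0.0,0.153,1.0],[0.004,0.143,-0.0,0.0,0.0,0.153,1.0],[0.027,0.14,-0.0,0.0,0.0,0.153,1.0],[0.05,0.135,0.0,0.0,0.0,0.153,1.0]]
```

Request:
step_arm([
  [0,0,-0.15,0,0,0,1],
  [0,0,-0.15,0,0,0,1],
  [-0.1,-0.103,0,0,0,0.153,1],
  [-0.115,-0.085,0,0,0,0.153,1],
  [-0.127,-0.066,0,0,0,0.152,1],
  [-0.136,-0.045,0,0,0,0.153,1],
  [-0.141,-0.022,0,0,0,0.153,1],
  [-0.144,0,0,0,0,0.153,1],
])

```text
time_s: 1.15
eef_pos: [0.3231, 0.4014, 0.3161]
tool_rot: [-0.0, 0.647, 0.763, -0.0]
contact_force: [0.4, 0.4, 1.7]
opening: 0.0854
gripper_force: 0.0
```

Request:
step_arm([
  [-0.141,0.023,0,0,0,0.153,1],
  [-0.135,0.046,0,0,0,0.152,1],
  [-0.127,0.066,0,0,0,0.153,1],
  [-0.115,0.086,0,0,0,0.153,1],
  [-0.1,0.103,0,0,0,0.153,1],
  [-0.081,0.117,0,0,0,0.153,1],
  [-0.062,0.129,0,0,0,0.153,1],
  [-0.041,0.138,0,0,0,0.152,1],
])

```text
time_s: 2.15
eef_pos: [0.3976, 0.185, 0.3162]
tool_rot: [-0.0, 0.974, 0.225, -0.0]
contact_force: [0.1, -0.8, -0.5]
opening: 0.0855
gripper_force: 0.0
```

Request:
step_arm([
  [-0.018,0.142,0,0,0,0.153,1],
  [0.004,0.143,0,0,0,0.153,1],
  [0.027,0.14,0,0,0,0.153,1],
  [0.05,0.135,0,0,0,0.153,1],
  [0,0,0,0,0,0,1],
  [0,0,0,0,0,0,1],
])

```text
time_s: 2.9
eef_pos: [0.4345, 0.0784, 0.3161]
tool_rot: [-0.0, 0.996, -0.089, -0.0]
contact_force: [0.9, 0.0, -0.8]
opening: 0.0856
gripper_force: 0.0
```

```bash
python3 - <<'E'
from h import *
rep(); p,r,s=meas(); print(s["joints"].round(2))
c=cam("wrist"); save(c,"w1",k=1.42)
P=cloud(c).reshape(-1,3);P=P[np.isfinite(P[:,0])];S,T=st(P).T;Z=P[:,2]
m=(Z>.222)&(Z<.245)&(abs(T+.1)<.03)&(abs(S+.062)<.03)
print(m.sum(),np.percentile(S[m],[2,50,98]),np.percentile(T[m],[2,50,98]),np.percentile(Z[m],[2,50,98]))
m=(Z>.165)&(Z<.182)&(abs(T+.1)<.01)&(S>-.045)&(S<-.03); print("rod",m.sum(),np.percentile(T[m],[2,50,98]),Z[m].max())
m=(Z>.165)&(Z<.182)&(abs(S)<.02)&(T>-.075)&(T<-.02); print("cross",m.sum(),np.percentile(S[m],[2,50,98]))
# clamp
m=(Z>.165)&(Z<.2)&(S<-.075)&(S>-.2)&(abs(T+.1)<.03); print("clamp",m.sum(),S[m].max() if m.any() else 0,Z[m].max() if m.any() else 0)
E
```

```text
t 2.9 st [-0.0631 -0.1004] z 0.3161 yaw-H 0.12 F s,t,z [-0.2  0.9 -0.8] open 0.0856 gf 0.0
 cmd st [-0.0619 -0.0999] z 0.315
[-0.71  0.42  0.63  2.03 -0.35  0.79 -1.62]
556 [-0.06651329 -0.06087703 -0.0551738 ] [-0.10808978 -0.09614135 -0.08717111] [0.22385353 0.23332224 0.2347211 ]
rod 185 [-0.10208447 -0.09697188 -0.09335837] 0.17716940725435798
cross 802 [-0.00362667  0.00019093  0.00557575]
clamp 1324 -0.07523359391622877 0.18891883489793543
```

View pics/w1.png

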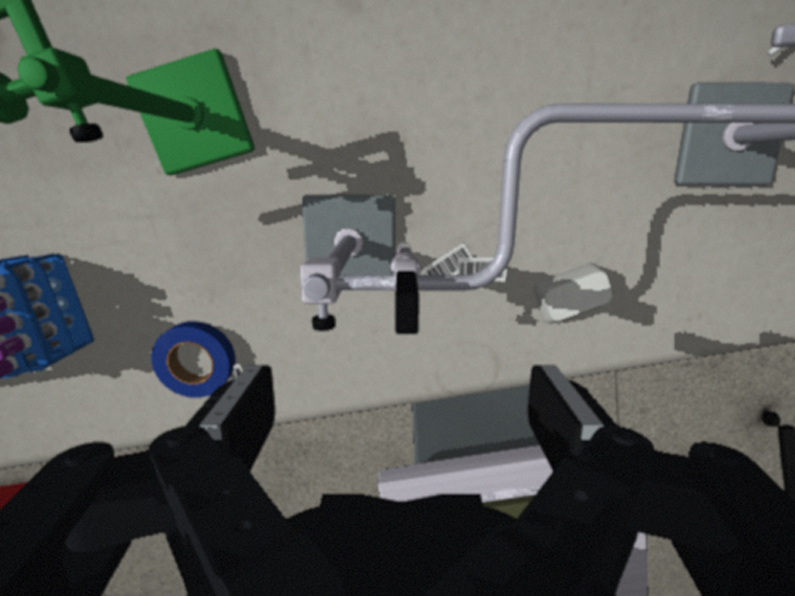

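The wrist view shows the grey stand's clamp at (318,285), the black tab at (406,302) and the bends at (495,270) and (530,115). It agrees with the earlier measurements to within 3 mm. Now I'll half-close the gripper, go down and pinch.

```bash
python3 - <<'E'
from h import *
p,r,s=meas(); g=xy(-.061,-.0985)
rows([[*g,.316,H,.45]]*3+lerp([*g,.316,H,.45],[*g,.222,H,.45],5))
E
```

```text
[[0.01,0.012,0.0,-0.001,0.001,0.002,0.45],[0.0,0.0,0.0,0.0,-0.0,0.0,0.45],[0.0,0.0,0.0,0.0,-0.0,0.0,0.45],[0.0,0.0,0.094,0.0,-0.0,0.0,0.45],[0.0,-0.0,0.094,0.0,-0.0,0.0,0.45],[-0.0,-0.0,0.094,0.0,-0.0,0.0,0.45],[-0.0,-0.0,0.094,0.0,-0.0,0.0,0.45],[-0.0,-0.0,0.094,0.0,-0.0,0.0,0.45]]
```

Request:
step_arm([
  [0.01,0.012,0,0,0,0.002,0.45],
  [0,0,0,0,0,0,0.45],
  [0,0,0,0,0,0,0.45],
  [0,0,0.094,0,0,0,0.45],
  [0,0,0.094,0,0,0,0.45],
  [0,0,0.094,0,0,0,0.45],
  [0,0,0.094,0,0,0,0.45],
  [0,0,0.094,0,0,0,0.45],
], grip_force=30)

```text
time_s: 3.95
eef_pos: [0.4365, 0.075, 0.2217]
tool_rot: [-0.0, 0.996, -0.091, 0.0]
contact_force: [0.0, 0.4, -0.6]
opening: 0.0382
gripper_force: 0.0
```

Request:
step_arm([
  [0,0,0,0,0,0,0.3],
  [0,0,0,0,0,0,0.2],
  [0,0,0,0,0,0,0],
  [0,0,0,0,0,0,0],
  [0,0,0,0,0,0,0],
  [0,0,0,0,0,0,0],
])

```text
time_s: 4.7
eef_pos: [0.4369, 0.075, 0.2229]
tool_rot: [-0.0, 0.996, -0.091, 0.001]
contact_force: [-0.9, -0.1, 6.5]
opening: 0.0116
gripper_force: 33.4
```

```bash
python3 - <<'E'
from h import *
rep()
c=cam("wrist"); save(c,"w2",k=1.42)
E
```

```text
t 4.7 st [-0.0602 -0.0974] z 0.2229 yaw-H -0.14 F s,t,z [ 0.3 -0.8  6.5] open 0.0116 gf 33.446086049079895
 cmd st [-0.061  -0.0985] z 0.2221
```

View pics/w2.png

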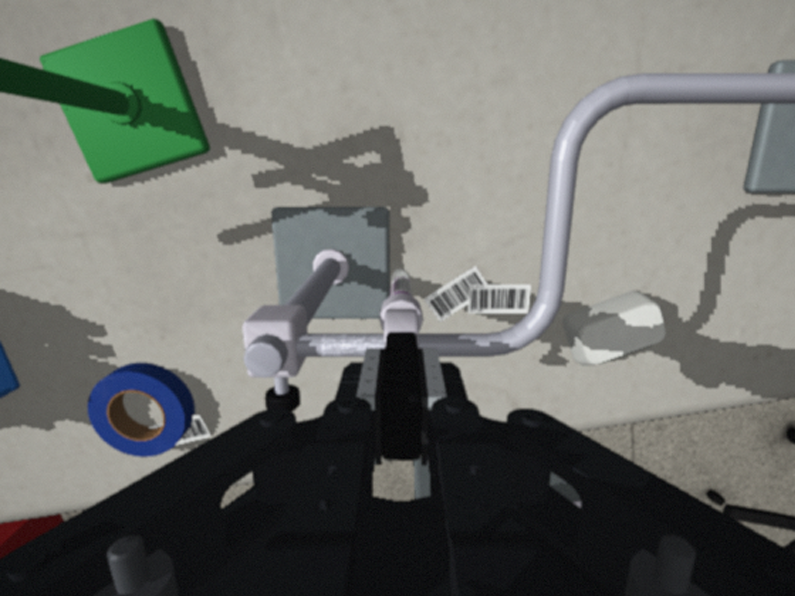

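The picture shows the tab at (400,390) pinched between both pads, with the rod running through the collar. The 6.5 N upward force means closing pressed the collar onto the rod, so I'll lift 2 mm to centre it.

Request:
step_arm([
  [0,0,-0.005,0,0,0,0],
  [0,0,-0.005,0,0,0,0],
  [0,0,0,0,0,0,0],
  [0,0,0,0,0,0,0],
])

```text
time_s: 5.25
eef_pos: [0.4362, 0.0748, 0.2242]
tool_rot: [0.0, 0.996, -0.091, -0.0]
contact_force: [-0.8, -0.1, -1.6]
opening: 0.0112
gripper_force: 32.4
```

```bash
python3 -c "
from h import *
rep()"
```

```text
t 5.25 st [-0.0599 -0.098 ] z 0.2242 yaw-H -0.14 F s,t,z [ 0.2 -0.8 -1.6] open 0.0112 gf 32.44286298751831
 cmd st [-0.061  -0.0985] z 0.2221
```

```bash
cat >> h.py <<'E'
def path(l,sc,t1,h=.007,hs=np.radians(0)):
    Rr=.025; L1=sc-Rr; a=np.pi/2*Rr; c=.05
    def base(l):
        if l<L1: return np.array([l,t1,0.])
        l=l-L1
        if l<a: th=l/Rr; return np.array([L1+Rr*np.sin(th),t1+Rr*(1-np.cos(th)),th])
        l-=a
        if l<c: return np.array([sc,t1+Rr+l,np.pi/2])
        l-=c
        if l<a: th=l/Rr; return np.array([sc+Rr*(1-np.cos(th)),t1+.075+Rr*np.sin(th),np.pi/2-th])
        return np.array([sc+Rr+l-a,t1+.1,0.])
    b=np.mean([base(l+x) for x in np.linspace(-h,h,15)],0); return b
def prow(ls,sc,t1,z=.2242,per=8):
    w=[]
    for l in ls: s,t,a=path(l,sc,t1); w.append([*xy(s,t),z,H+a,0])
    rows(w,fresh=False,per=per)
E
python3 - <<'E'
from h import *
p,r,s=meas(); json.dump([p.tolist(),tool(H-np.radians(.14)).as_quat().tolist()],open("cmd.json","w"))
prow([-.055,-.05,-.045,-.04,-.035,-.032,-.032],.0005,-.098)
E
```

```text
[[0.0,0.025,-0.0,0.0,0.0,-0.002,0],[0.0,0.025,-0.0,0.0,0.0,-0.0,0],[0.0,0.025,-0.0,0.0,0.0,-0.0,0],[0.0,0.025,-0.0,0.0,0.0,-0.0,0],[0.0,0.025,-0.0,0.0,0.0,-0.0,0],[0.0,0.015,-0.0,0.0,0.0,-0.0,0],[0.0,-0.0,-0.0,0.0,0.0,-0.0,0]]
```

Request:
step_arm([
  [0,0.025,0,0,0,-0.002,0],
  [0,0.025,0,0,0,0,0],
  [0,0.025,0,0,0,0,0],
  [0,0.025,0,0,0,0,0],
  [0,0.025,0,0,0,0,0],
  [0,0.015,0,0,0,0,0],
  [0,0,0,0,0,0,0],
])

```text
time_s: 6.12
eef_pos: [0.4313, 0.047, 0.2243]
tool_rot: [-0.0, 0.996, -0.091, 0.0]
contact_force: [1.0, 0.4, -1.8]
opening: 0.0118
gripper_force: 32.4
```

```bash
python3 - <<'E'
from h import *
rep()
prow([-.028,-.025,-.022,-.019,-.016,-.013,-.013],.0005,-.098)
E
```

```text
t 6.12 st [-0.0318 -0.0979] z 0.2243 yaw-H -0.05 F s,t,z [-0.6  0.9 -1.8] open 0.0118 gf 32.409342527389526
 cmd st [-0.0319 -0.0981] z 0.2242
[[0.0,0.02,-0.0,0.0,0.0,-0.021,0],[0.001,0.015,-0.0,0.0,0.0,-0.042,0],[0.0,0.015,-0.0,0.0,0.0,-0.065,0],[0.001,0.014,-0.0,0.0,0.0,-0.088,0],[0.001,0.015,-0.0,0.0,0.0,-0.109,0],[0.001,0.015,-0.0,0.0,0.0,-0.115,0],[-0.0,-0.0,-0.0,0.0,0.0,0.0,0]]
```

Request:
step_arm([
  [0,0.02,0,0,0,-0.021,0],
  [0.001,0.015,0,0,0,-0.042,0],
  [0,0.015,0,0,0,-0.065,0],
  [0.001,0.014,0,0,0,-0.088,0],
  [0.001,0.015,0,0,0,-0.109,0],
  [0.001,0.015,0,0,0,-0.115,0],
  [0,0,0,0,0,0,0],
])

```text
time_s: 7.0
eef_pos: [0.4311, 0.0283, 0.2244]
tool_rot: [-0.0, 0.99, 0.139, 0.0]
contact_force: [-0.1, -0.4, -1.0]
opening: 0.0116
gripper_force: 32.4
```

```bash
python3 - <<'E'
from h import *
rep();print(meas()[2]["wrist_torque"])
prow([-.0095,-.006,-.0025,.001,.0045,.008,.008],.0005,-.098)
E
```

```text
t 7.0 st [-0.0133 -0.0947] z 0.2244 yaw-H 26.34 F s,t,z [ 0.4 -0.  -1. ] open 0.0116 gf 32.384732365608215
 cmd st [-0.0136 -0.095 ] z 0.2242
[ 0.09838303 -0.02571841 -0.01143239]
[[0.001,0.017,-0.0,0.0,0.0,-0.133,0],[0.001,0.017,-0.0,0.0,0.0,-0.134,0],[0.001,0.017,-0.0,0.0,0.0,-0.134,0],[0.001,0.018,-0.0,0.0,0.0,-0.133,0],[0.002,0.017,-0.0,0.0,0.0,-0.134,0],[0.001,0.017,-0.0,0.0,0.0,-0.133,0],[-0.0,-0.0,-0.0,0.0,0.0,-0.0,0]]
```

No contact so far, so I'll carry on round bend 1.

Request:
step_arm([
  [0.001,0.017,0,0,0,-0.133,0],
  [0.001,0.017,0,0,0,-0.134,0],
  [0.001,0.017,0,0,0,-0.134,0],
  [0.001,0.018,0,0,0,-0.133,0],
])

```text
time_s: 7.5
eef_pos: [0.4381, 0.0169, 0.2242]
tool_rot: [-0.0, 0.913, 0.409, -0.0]
contact_force: [-0.6, 0.4, -1.3]
opening: 0.0117
gripper_force: 32.4
```

Request:
step_arm([
  [0.002,0.017,0,0,0,-0.134,0],
  [0.001,0.017,0,0,0,-0.133,0],
  [0,0,0,0,0,0,0],
])

```text
time_s: 7.88
eef_pos: [0.444, 0.0131, 0.2243]
tool_rot: [-0.0, 0.848, 0.529, 0.0]
contact_force: [0.7, 0.4, -1.5]
opening: 0.0117
gripper_force: 32.4
```

```bash
python3 - <<'E'
from h import *
rep();print(meas()[2]["wrist_torque"])
prow([.0115,.015,.018,.022,.027,.032,.032],.0005,-.098)
E
```

```text
t 7.88 st [-0.0007 -0.0793] z 0.2243 yaw-H 74.26 F s,t,z [-0.5  0.7 -1.5] open 0.0117 gf 32.39225685596466
 cmd st [-0.0008 -0.0796] z 0.2242
[ 0.05119635 -0.02748702  0.02264176]
[[0.001,0.017,-0.0,0.0,0.0,-0.112,0],[0.001,0.017,-0.0,0.0,0.0,-0.08,0],[0.0,0.015,-0.0,0.0,0.0,-0.044,0],[0.0,0.02,-0.0,0.0,0.0,-0.023,0],[0.0,0.025,-0.0,0.0,0.0,-0.0,0],[0.0,0.025,-0.0,0.0,0.0,-0.0,0],[0.0,0.0,-0.0,0.0,0.0,-0.0,0]]
```

Request:
step_arm([
  [0.001,0.017,0,0,0,-0.112,0],
  [0.001,0.017,0,0,0,-0.08,0],
  [0,0.015,0,0,0,-0.044,0],
  [0,0.02,0,0,0,-0.023,0],
  [0,0.025,0,0,0,0,0],
  [0,0.025,0,0,0,0,0],
  [0,0,0,0,0,0,0],
])

```text
time_s: 8.75
eef_pos: [0.4675, 0.0076, 0.2243]
tool_rot: [0.0, 0.768, 0.64, 0.0]
contact_force: [0.7, 0.2, -2.2]
opening: 0.0114
gripper_force: 32.4
```

```bash
python3 - <<'E'
from h import *
rep();print(meas()[2]["wrist_torque"])
prow([.037,.042,.047,.052,.056,.0575,.0575],.0005,-.098)
E
```

```text
t 8.75 st [ 0.0005 -0.0551] z 0.2243 yaw-H 89.94 F s,t,z [-0.3  0.7 -2.2] open 0.0114 gf 32.39112138748169
 cmd st [ 0.0006 -0.0558] z 0.2242
[ 0.000569    0.00766301 -0.00164609]
[[0.0,0.025,-0.0,0.0,0.0,-0.0,0],[0.0,0.025,-0.0,0.0,0.0,-0.0,0],[0.0,0.025,-0.0,0.0,0.0,-0.0,0],[0.0,0.025,-0.0,0.0,0.0,-0.0,0],[0.0,0.02,-0.0,0.0,0.0,-0.0,0],[0.0,0.008,-0.0,0.0,0.0,-0.0,0],[0.0,-0.0,-0.0,0.0,0.0,-0.0,0]]
```

Request:
step_arm([
  [0,0.025,0,0,0,0,0],
  [0,0.025,0,0,0,0,0],
  [0,0.025,0,0,0,0,0],
  [0,0.025,0,0,0,0,0],
  [0,0.02,0,0,0,0,0],
  [0,0.008,0,0,0,0,0],
  [0,0,0,0,0,0,0],
])

```text
time_s: 9.62
eef_pos: [0.4921, 0.003, 0.2242]
tool_rot: [-0.0, 0.768, 0.64, -0.0]
contact_force: [-1.2, 0.2, -1.3]
opening: 0.0115
gripper_force: 32.4
```

```bash
python3 - <<'E'
from h import *
rep();print(meas()[2]["wrist_torque"])
prow([.061,.064,.067,.07,.073,.076,.076],.0005,-.098)
E
```

```text
t 9.62 st [ 0.0006 -0.0301] z 0.2242 yaw-H 89.97 F s,t,z [-0.  -1.2 -1.3] open 0.0115 gf 32.40797281265259
 cmd st [ 0.0006 -0.0302] z 0.2242
[ 0.00093283 -0.02389529  0.02276594]
[[0.0,0.017,-0.0,0.0,0.0,0.017,0],[-0.0,0.015,-0.0,0.0,0.0,0.04,0],[-0.0,0.015,-0.0,0.0,0.0,0.063,0],[-0.001,0.015,-0.0,0.0,0.0,0.086,0],[-0.001,0.015,-0.0,0.0,0.0,0.108,0],[-0.001,0.015,-0.0,0.0,0.0,0.115,0],[0.0,-0.0,-0.0,0.0,0.0,-0.0,0]]
```

Request:
step_arm([
  [0,0.017,0,0,0,0.017,0],
  [0,0.015,0,0,0,0.04,0],
  [0,0.015,0,0,0,0.063,0],
  [-0.001,0.015,0,0,0,0.086,0],
  [-0.001,0.015,0,0,0,0.108,0],
  [-0.001,0.015,0,0,0,0.115,0],
  [0,0,0,0,0,0,0],
])

```text
time_s: 10.5
eef_pos: [0.5097, -0.0029, 0.2243]
tool_rot: [0.0, 0.891, 0.453, 0.0]
contact_force: [-0.3, 0.1, -1.9]
opening: 0.0117
gripper_force: 32.4
```

```bash
python3 - <<'E'
from h import *
rep();print(meas()[2]["wrist_torque"])
prow([.0795,.083,.0865,.09,.0935,.097,.097],.0005,-.098)
E
```

```text
t 10.5 st [ 0.0033 -0.0118] z 0.2243 yaw-H 64.24 F s,t,z [-0.  -0.3 -1.9] open 0.0117 gf 32.39460110664368
 cmd st [ 0.0034 -0.0122] z 0.2242
[-0.00050053  0.01744434  0.0126809 ]
[[-0.001,0.017,-0.0,0.0,0.0,0.133,0],[-0.001,0.017,-0.0,0.0,0.0,0.134,0],[-0.001,0.017,-0.0,0.0,0.0,0.134,0],[-0.002,0.017,-0.0,0.0,0.0,0.133,0],[-0.001,0.018,-0.0,0.0,0.0,0.134,0],[-0.001,0.017,-0.0,0.0,0.0,0.134,0],[-0.0,-0.0,-0.0,0.0,0.0,-0.0,0]]
```

Request:
step_arm([
  [-0.001,0.017,0,0,0,0.133,0],
  [-0.001,0.017,0,0,0,0.134,0],
  [-0.001,0.017,0,0,0,0.134,0],
])

```text
time_s: 10.88
eef_pos: [0.5162, -0.0103, 0.2243]
tool_rot: [-0.0, 0.967, 0.256, -0.0]
contact_force: [0.4, -0.2, -1.2]
opening: 0.0115
gripper_force: 32.4
```

Request:
step_arm([
  [-0.002,0.017,0,0,0,0.133,0],
  [-0.001,0.018,0,0,0,0.134,0],
  [-0.001,0.017,0,0,0,0.134,0],
  [0,0,0,0,0,0,0],
])

```text
time_s: 11.38
eef_pos: [0.5193, -0.0203, 0.2242]
tool_rot: [0.0, 0.999, 0.052, -0.0]
contact_force: [0.0, 0.0, -2.0]
opening: 0.0115
gripper_force: 32.4
```

```bash
python3 - <<'E'
from h import *
rep();print(meas()[2]["wrist_torque"])
prow([.1005,.104,.1075,.111,.115,.12,.12],.0005,-.098)
E
```

```text
t 11.38 st [0.0187 0.0008] z 0.2242 yaw-H 16.26 F s,t,z [-0.  0. -2.] open 0.0115 gf 32.41271138191223
 cmd st [0.0187 0.0007] z 0.2242
[-0.01090456  0.03754991  0.03827769]
[[-0.001,0.017,-0.0,0.0,0.0,0.113,0],[-0.001,0.017,-0.0,0.0,0.0,0.084,0],[-0.001,0.018,-0.0,0.0,0.0,0.051,0],[0.0,0.017,-0.0,0.0,0.0,0.021,0],[0.0,0.02,-0.0,0.0,0.0,-0.0,0],[0.0,0.025,-0.0,0.0,0.0,-0.0,0],[0.0,0.0,-0.0,0.0,0.0,-0.0,0]]
```

Request:
step_arm([
  [-0.001,0.017,0,0,0,0.113,0],
  [-0.001,0.017,0,0,0,0.084,0],
  [-0.001,0.018,0,0,0,0.051,0],
  [0,0.017,0,0,0,0.021,0],
  [0,0.02,0,0,0,0,0],
  [0,0.025,0,0,0,0,0],
  [0,0,0,0,0,0,0],
])

```text
time_s: 12.25
eef_pos: [0.5164, -0.0436, 0.2244]
tool_rot: [0.0, 0.996, -0.091, 0.0]
contact_force: [0.0, -0.5, -2.0]
opening: 0.0117
gripper_force: 32.4
```

```bash
python3 - <<'E'
from h import *
rep();print(meas()[2]["wrist_torque"])
print(path(.12,.0005,-.098))
prow(np.arange(.128,.128+.008*8,.008),.0005,-.098)
E
```

```text
t 12.25 st [0.0421 0.0021] z 0.2244 yaw-H -0.06 F s,t,z [ 0.4  0.1 -2. ] open 0.0117 gf 32.39203333854675
 cmd st [0.0414 0.0019] z 0.2242
[0.02820593 0.01149972 0.03227121]
[0.04146018 0.002      0.        ]
[[0.0,0.04,-0.0,0.0,0.0,-0.0,0],[0.0,0.04,-0.0,0.0,0.0,-0.0,0],[0.0,0.04,-0.0,0.0,0.0,-0.0,0],[0.0,0.04,-0.0,0.0,0.0,-0.0,0],[0.0,0.04,-0.0,0.0,0.0,-0.0,0],[0.0,0.04,-0.0,0.0,0.0,-0.0,0],[0.0,0.04,-0.0,0.0,0.0,-0.0,0],[0.0,0.04,-0.0,0.0,0.0,-0.0,0]]
```

Request:
step_arm([
  [0,0.04,0,0,0,0,0],
  [0,0.04,0,0,0,0,0],
  [0,0.04,0,0,0,0,0],
  [0,0.04,0,0,0,0,0],
  [0,0.04,0,0,0,0,0],
  [0,0.04,0,0,0,0,0],
  [0,0.04,0,0,0,0,0],
  [0,0.04,0,0,0,0,0],
])

```text
time_s: 13.25
eef_pos: [0.5049, -0.1063, 0.2243]
tool_rot: [-0.0, 0.996, -0.09, 0.0]
contact_force: [0.6, 0.4, -1.1]
opening: 0.0113
gripper_force: 32.4
```

```bash
python3 - <<'E'
from h import *
rep();print(meas()[2]["wrist_torque"])
c=cam("wrist"); save(c,"w3",k=1.42)
P=cloud(c).reshape(-1,3);P=P[np.isfinite(P[:,0])];S,T=st(P).T;Z=P[:,2]
def pr(l,m):
    if m.any(): print(l,m.sum(),"s",np.percentile(S[m],[2,50,98]),"t",np.percentile(T[m],[2,50,98]),"z",np.percentile(Z[m],[2,50,98]))
for a in(.13,.15,.17,.185): pr("rod%g"%a,(abs(S-a)<.008)&(abs(T)<.012)&(Z>.165)&(Z<.181))
pr("disc",(Z>.158)&(Z<.188)&(abs(T)<.016)&(S>.195)&(S<.22)&((abs(T)>.008)|(Z>.178)))
pr("pin",(Z>.195)&(Z<.22)&(abs(T-.04)<.02)&(abs(S-.153)<.02))
pr("arm",(Z>.172)&(Z<.188)&(T>.025)&(T<.06)&(S>.12)&(S<.2))
E
```

```text
t 13.25 st [0.1059 0.0021] z 0.2243 yaw-H -0.02 F s,t,z [-0.5  0.5 -1.1] open 0.0113 gf 32.41005778312683
 cmd st [0.1054 0.0019] z 0.2242
[-0.04675121  0.04393179  0.0764878 ]
rod0.13 428 s [0.12221234 0.12990162 0.13757305] t [-0.0019461   0.00343429  0.00659157] z [0.17026043 0.17477576 0.17635027]
rod0.15 422 s [0.14244259 0.1500941  0.15754281] t [-0.0019223   0.00338193  0.00649032] z [0.1703676  0.17478198 0.17631967]
rod0.17 423 s [0.16237194 0.16990407 0.17765214] t [-0.00184522  0.00335924  0.00665971] z [0.17064773 0.17477934 0.17649837]
rod0.185 431 s [0.17726012 0.18507953 0.19279415] t [-0.00186279  0.00338996  0.00653115] z [0.17052594 0.17477815 0.17644412]
disc 1090 s [0.20433229 0.20701602 0.21383   ] t [-0.00999742  0.00626077  0.01483381] z [0.1641313  0.180833   0.18483596]
pin 662 s [0.14994984 0.152913   0.15862049] t [0.03560588 0.04078143 0.04424396] z [0.19619323 0.21322144 0.21548764]
arm 2243 s [0.13225934 0.17300673 0.1989323 ] t [0.03436831 0.04140186 0.04805672] z [0.17509991 0.18337958 0.185677  ]
```

View pics/w3.png

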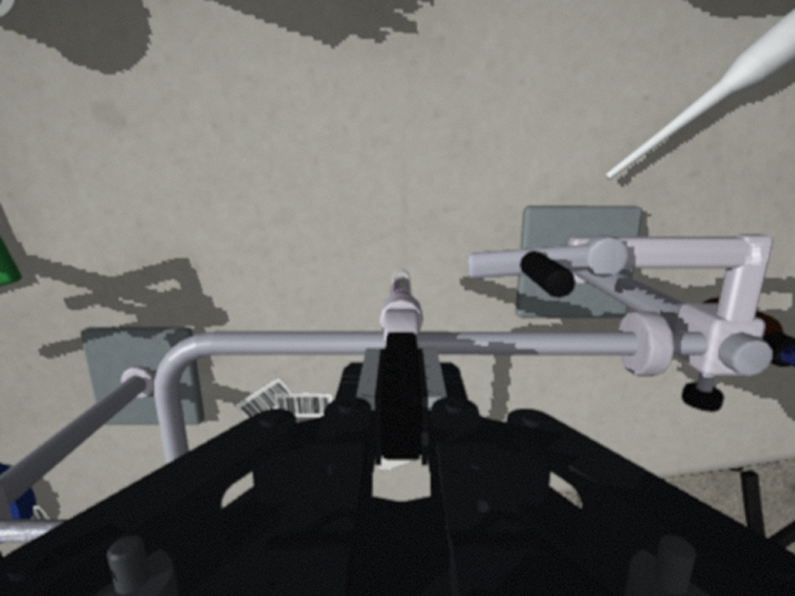

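The picture shows both bends cleared, the stop disc at (650,343), the keeper pin at (547,272) and its pivot at (607,255). The disc's near face is at s≈0.204, so home is s≈0.197.

Request:
step_arm([
  [0,0.047,0,0,0,0,0],
  [0,0.047,0,0,0,0,0],
  [0,0.047,0,0,0,0,0],
  [0,0.047,0,0,0,0,0],
  [0,0.047,0,0,0,0,0],
  [0,0.047,0,0,0,0,0],
  [0,0.047,0,0,0,0,0],
  [0,0.047,0,0,0,0,0],
])

```text
time_s: 14.3
eef_pos: [0.4913, -0.1804, 0.2243]
tool_rot: [-0.0, 0.996, -0.09, -0.0]
contact_force: [0.8, 0.3, -1.2]
opening: 0.0114
gripper_force: 32.4
```

Request:
step_arm([
  [0,0.015,0,0,0,0,0],
  [0,0.015,0,0,0,0,0],
  [0,0.01,0,0,0,0,0],
  [0,0.01,0,0,0,0,0],
  [0,0.005,0,0,0,0,0],
  [0,0.005,0,0,0,0,0],
  [0,0,0,0,0,0,0],
])

```text
time_s: 15.18
eef_pos: [0.4893, -0.1916, 0.2242]
tool_rot: [-0.0, 0.996, -0.09, -0.0]
contact_force: [-0.2, 0.3, -2.1]
opening: 0.0117
gripper_force: 32.4
```

```bash
python3 -c "
from h import *
rep()"
```

```text
t 15.18 st [0.1926 0.002 ] z 0.2242 yaw-H -0.02 F s,t,z [-0.3 -0.3 -2.1] open 0.0117 gf 32.388707399368286
 cmd st [0.1054 0.0019] z 0.2242
```

Next, 0.6 mm steps until I feel contact.

Request:
step_arm([
  [0,0.005,0,0,0,0,0],
  [0,0.005,0,0,0,0,0],
  [0,0.003,0,0,0,0,0],
  [0,0.003,0,0,0,0,0],
  [0,0,0,0,0,0,0],
])

```text
time_s: 15.8
eef_pos: [0.4887, -0.1948, 0.2243]
tool_rot: [-0.0, 0.996, -0.09, 0.0]
contact_force: [0.2, -0.4, -1.9]
opening: 0.0117
gripper_force: 32.4
```

Request:
step_arm([
  [0,0.003,0,0,0,0,0],
  [0,0.002,0,0,0,0,0],
  [0,0,0,0,0,0,0],
])

```text
time_s: 16.18
eef_pos: [0.4885, -0.1958, 0.2243]
tool_rot: [-0.0, 0.996, -0.09, 0.0]
contact_force: [0.5, -0.1, -1.3]
opening: 0.0116
gripper_force: 32.4
```

```bash
python3 -c "
from h import *
rep()"
```

```text
t 16.18 st [0.1968 0.0021] z 0.2243 yaw-H -0.02 F s,t,z [ 0.   0.5 -1.3] open 0.0116 gf 32.388569712638855
 cmd st [0.1054 0.0019] z 0.2242
```

Request:
step_arm([
  [0,0.003,0,0,0,0,0],
  [0,0.002,0,0,0,0,0],
  [0,0,0,0,0,0,0],
])

```text
time_s: 16.55
eef_pos: [0.4884, -0.1968, 0.2243]
tool_rot: [-0.0, 0.996, -0.09, 0.0]
contact_force: [-0.5, -0.1, -2.3]
opening: 0.0117
gripper_force: 32.4
```

Request:
step_arm([
  [0,0.003,0,0,0,0,0],
  [0,0.002,0,0,0,0,0],
  [0,0,0,0,0,0,0],
])

```text
time_s: 16.92
eef_pos: [0.4883, -0.1971, 0.2243]
tool_rot: [-0.0, 0.996, -0.09, -0.0]
contact_force: [-1.0, 2.6, -0.4]
opening: 0.0117
gripper_force: 32.5
```

```bash
python3 -c "
from h import *
rep()"
```

```text
t 16.93 st [0.1982 0.002 ] z 0.2243 yaw-H 0.0 F s,t,z [-2.4 -1.4 -0.4] open 0.0117 gf 32.505741119384766
 cmd st [0.1054 0.0019] z 0.2242
```

Request:
step_arm([
  [0,0.001,0.005,0,0,0,0],
  [0,0,0.004,0,0,0,0],
  [0,0,0,0,0,0,0],
  [0,0,0,0,0,0,0],
])

```text
time_s: 17.42
eef_pos: [0.4883, -0.1972, 0.2229]
tool_rot: [-0.001, 0.996, -0.09, 0.0]
contact_force: [-0.4, 5.6, 5.0]
opening: 0.0115
gripper_force: 33.4
```

```bash
python3 -c "
from h import *
rep()"
```

```text
t 17.43 st [0.1983 0.0021] z 0.2229 yaw-H 0.0 F s,t,z [-5.5 -1.4  5. ] open 0.0115 gf 33.36393892765045
 cmd st [0.1054 0.0019] z 0.2242
```

Touching: 5 N against the stop and 5 N down on the rod. I'll release gently and lift off.

Request:
step_arm([
  [0,0,-0.003,0,0,0,0],
  [0,0,0,0,0,0,0.2],
  [0,0,0,0,0,0,0.3],
  [0,0,0,0,0,0,0.33],
  [0,0,0,0,0,0,0.33],
])

```text
time_s: 18.05
eef_pos: [0.488, -0.1983, 0.223]
tool_rot: [0.0, 0.996, -0.091, 0.0]
contact_force: [-0.7, 0.9, 0.1]
opening: 0.0281
gripper_force: 0.0
```

Request:
step_arm([
  [0,0,-0.05,0,0,0,0.33],
  [0,0,-0.1,0,0,0,0.33],
  [0,0,-0.15,0,0,0,0.33],
  [0,0,-0.15,0,0,0,0.2],
  [0,0,0,0,0,0,0],
  [0,0,0,0,0,0,0],
])

```text
time_s: 18.8
eef_pos: [0.4878, -0.1976, 0.3128]
tool_rot: [-0.0, 0.996, -0.09, -0.0]
contact_force: [0.2, -0.2, -1.1]
opening: 0.0004
gripper_force: 0.0
```

```bash
python3 - <<'E'
from h import *
rep()
c=cam("wrist"); save(c,"w4",k=1.42); np.set_printoptions(suppress=True,precision=4)
P=cloud(c).reshape(-1,3);P=P[np.isfinite(P[:,0])];S,T=st(P).T;Z=P[:,2]
def pr(l,m):
    if m.any(): print(l,m.sum(),"s",np.percentile(S[m],[2,50,98]),"t",np.percentile(T[m],[2,50,98]),"z",np.percentile(Z[m],[2,50,98]))
pr("tab",(Z>.222)&(Z<.245)&(abs(T)<.03)&(abs(S-.198)<.03))
pr("disc",(Z>.158)&(Z<.188)&(abs(T)<.016)&(S>.19)&(S<.225)&((abs(T)>.008)|(Z>.178)))
pr("pintop",(Z>.207)&(Z<.22)&(abs(T-.04)<.02)&(abs(S-.153)<.02))
pr("arm",(Z>.172)&(Z<.195)&(T>.025)&(T<.06)&(S>.12)&(S<.2))
pr("rod",(Z>.165)&(Z<.181)&(abs(T)<.012)&(S>.13)&(S<.18))
E
```

```text
t 18.8 st [0.1987 0.0017] z 0.3128 yaw-H -0.01 F s,t,z [ 0.2  0.2 -1.1] open 0.0004 gf 0.0
 cmd st [0.1054 0.0019] z 0.2242
tab 571 s [0.192  0.1982 0.2038] t [-0.0086  0.0034  0.0122] z [0.2239 0.2332 0.2346]
disc 528 s [0.1913 0.2075 0.2144] t [-0.0096  0.01    0.0156] z [0.167  0.1806 0.1856]
pintop 163 s [0.151  0.1558 0.1598] t [0.0354 0.0399 0.044 ] z [0.2082 0.2141 0.2157]
arm 1012 s [0.1335 0.1747 0.199 ] t [0.0343 0.0409 0.0476] z [0.175  0.1834 0.1882]
rod 625 s [0.1311 0.1552 0.1789] t [-0.0029  0.0024  0.0062] z [0.1719 0.1747 0.1766]
```

View pics/w4.png

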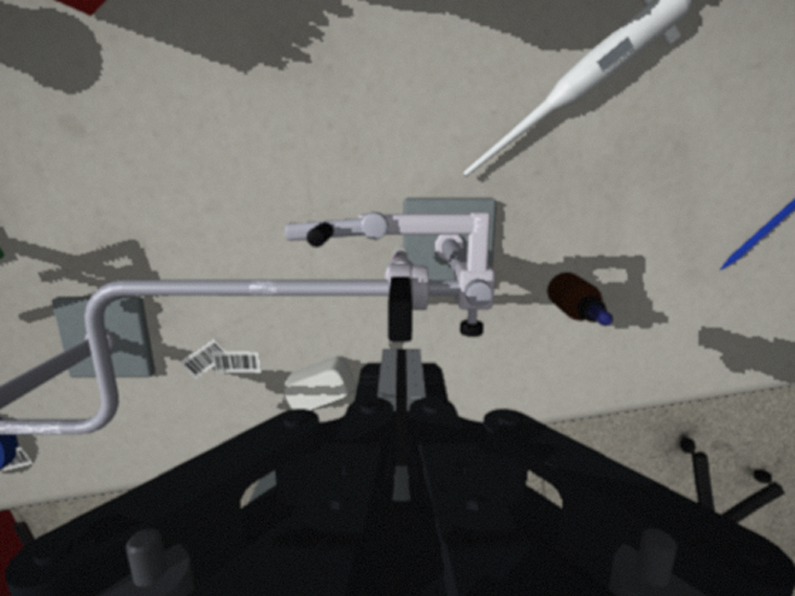

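The picture shows the tab at (400,308) hard against the disc at (420,290), and the keeper pin at (318,235). Next, turn the closed fingers 45° and put them down outside the pin.

```bash
python3 - <<'E'
from h import *
p,r,s=meas(); a=np.radians(45); A=[*xy(.1346,.0564)]; B=[*xy(.1702,.0223)]
rows(lerp([*p,H,0],[*A,.3128,H+a,0],6)+lerp([*A,.3128,H+a,0],[*A,.221,H+a,0],5)+[[*A,.221,H+a,0]]+lerp([*A,.221,H+a,0],[*B,.221,H+a,0],16))
E
```

```text
[[0.046,-0.053,-0.0,-0.001,0.002,-0.125,0.0],[0.052,-0.047,-0.001,0.0,-0.0,-0.125,0.0],[0.058,-0.04,-0.0,0.0,-0.0,-0.125,0.0],[0.063,-0.032,-0.0,0.001,-0.0,-0.125,0.0],[0.066,-0.023,-0.001,-0.0,-0.0,-0.125,0.0],[0.069,-0.015,-0.0,-0.0,-0.0,-0.125,0.0],[0.0,0.001,0.092,-0.0,-0.0,-0.0,0.0],[0.0,-0.0,0.092,-0.0,-0.0,-0.0,0.0]]
[[0.0,-0.0,0.091,-0.0,-0.0,-0.0,0.0],[0.0,-0.0,0.092,-0.0,-0.0,-0.0,0.0],[0.0,-0.0,0.092,-0.0,-0.0,-0.0,0.0],[0.0,-0.0,-0.0,-0.0,-0.0,-0.0,0],[-0.015,-0.0,-0.0,-0.0,-0.0,-0.0,0.0],[-0.016,0.0,-0.0,-0.0,-0.0,-0.0,0.0],[-0.015,0.001,-0.0,-0.0,-0.0,-0.0,0.0],[-0.016,-0.0,-0.0,-0.0,-0.0,-0.0,0.0]]
[[-0.015,0.0,-0.0,-0.0,-0.0,-0.0,0.0],[-0.015,0.001,-0.0,-0.0,-0.0,-0.0,0.0],[-0.016,-0.0,-0.0,-0.0,-0.0,-0.0,0.0],[-0.015,0.0,-0.0,-0.0,-0.0,-0.0,0.0],[-0.016,0.001,-0.0,-0.0,-0.0,-0.0,0.0],[-0.015,-0.0,-0.0,-0.0,-0.0,-0.0,0.0],[-0.015,0.0,-0.0,-0.0,-0.0,-0.0,0.0],[-0.016,0.001,-0.0,-0.0,-0.0,-0.0,0.0]]
[[-0.015,-0.0,-0.0,-0.0,-0.0,-0.0,0.0],[-0.016,0.0,-0.0,-0.0,-0.0,-0.0,0.0],[-0.015,0.001,-0.0,-0.0,-0.0,-0.0,0.0],[-0.015,-0.0,-0.0,-0.0,-0.0,-0.0,0.0]]
```

Request:
step_arm([
  [0.046,-0.053,0,0,0.002,-0.125,0],
  [0.052,-0.047,0,0,0,-0.125,0],
  [0.058,-0.04,0,0,0,-0.125,0],
  [0.063,-0.032,0,0,0,-0.125,0],
  [0.066,-0.023,0,0,0,-0.125,0],
  [0.069,-0.015,0,0,0,-0.125,0],
  [0,0,0.092,0,0,0,0],
  [0,0,0.092,0,0,0,0],
])

```text
time_s: 19.85
eef_pos: [0.5533, -0.1444, 0.2748]
tool_rot: [-0.0, 0.955, 0.298, 0.0]
contact_force: [0.1, -0.1, -0.6]
opening: 0.0
gripper_force: 0.0
```

Request:
step_arm([
  [0,0,0.091,0,0,0,0],
  [0,0,0.092,0,0,0,0],
  [0,0,0.092,0,0,0,0],
  [0,0,0,0,0,0,0],
  [-0.015,0,0,0,0,0,0],
  [-0.016,0,0,0,0,0,0],
  [-0.015,0,0,0,0,0,0],
  [-0.016,0,0,0,0,0,0],
])

```text
time_s: 20.85
eef_pos: [0.5441, -0.1513, 0.2218]
tool_rot: [0.0, 0.955, 0.298, 0.002]
contact_force: [2.4, 3.5, 2.0]
opening: -0.0003
gripper_force: 1.9
```

```bash
python3 -c "
from h import *
rep()"
```

```text
t 20.85 st [0.143  0.0488] z 0.2218 yaw-H 44.98 F s,t,z [-3.9  1.7  2. ] open -0.0003 gf 1.897461712360382
 cmd st [0.1701 0.0224] z 0.221
```

Request:
step_arm([
  [-0.015,0,0,0,0,0,0],
  [-0.015,0,0,0,0,0,0],
  [-0.016,0,0,0,0,0,0],
  [-0.015,0,0,0,0,0,0],
])

```text
time_s: 21.35
eef_pos: [0.534, -0.1572, 0.2214]
tool_rot: [-0.0, 0.954, 0.298, 0.002]
contact_force: [0.9, 3.1, 0.4]
opening: -0.0002
gripper_force: 1.4
```

Request:
step_arm([
  [-0.015,0,0,0,0,0,0],
  [-0.015,0,0,0,0,0,0],
  [-0.016,0,0,0,0,0,0],
  [-0.015,0,0,0,0,0,0],
])

```text
time_s: 21.85
eef_pos: [0.5233, -0.1662, 0.2214]
tool_rot: [0.001, 0.955, 0.297, 0.001]
contact_force: [1.5, 0.5, 0.1]
opening: -0.0002
gripper_force: 0.9
```

```bash
python3 -c "
from h import *
rep()"
```

```text
t 21.85 st [0.1615 0.031 ] z 0.2214 yaw-H 44.95 F s,t,z [-0.8  1.4  0.1] open -0.0002 gf 0.8770989999175072
 cmd st [0.1701 0.0224] z 0.221
```

Request:
step_arm([
  [-0.015,0,0,0,0,0,0],
  [-0.015,0,0,0,0,0,0],
  [-0.012,0,0,0,0,0,0],
  [0,0,0,0,0,0,0],
])

```text
time_s: 22.35
eef_pos: [0.5168, -0.1709, 0.2215]
tool_rot: [0.001, 0.955, 0.297, 0.001]
contact_force: [2.4, -0.3, -0.9]
opening: 0.0003
gripper_force: 1.0
```

Request:
step_arm([
  [-0.006,0,0,0,0,0,0],
  [-0.006,0,0,0,0,0,0],
  [0,0,0,0,0,0,0],
])

```text
time_s: 22.72
eef_pos: [0.5151, -0.1719, 0.2215]
tool_rot: [0.001, 0.955, 0.298, 0.001]
contact_force: [4.4, 0.4, 1.2]
opening: 0.0
gripper_force: 1.7
```

```bash
python3 -c "
from h import *
rep()"
```

```text
t 22.73 st [0.1686 0.0239] z 0.2215 yaw-H 44.99 F s,t,z [-1.2  4.2  1.2] open 0.0 gf 1.6690171184018254
 cmd st [0.1701 0.0224] z 0.221
```

Request:
step_arm([
  [-0.005,0.005,0,0,0,0,0],
  [-0.005,0.005,0,0,0,0,0],
  [-0.004,0.004,0,0,0,0,0],
  [0,0,0,0,0,0,0],
])

```text
time_s: 23.22
eef_pos: [0.5142, -0.1744, 0.2214]
tool_rot: [-0.0, 0.955, 0.298, 0.001]
contact_force: [3.8, 3.8, 2.8]
opening: -0.0003
gripper_force: 2.6
```

```bash
python3 - <<'E'
from h import *
rep()
a=cam("top");b=cam("scene");save(a,"top5");save(b,"scene5")
A=cv2.resize(a["img"][205:265,340:415],None,fx=5,fy=5,interpolation=cv2.INTER_CUBIC)
B=cv2.resize(b["img"][225:325,295:370],None,fx=5,fy=5,interpolation=cv2.INTER_CUBIC)
W=np.zeros((600,800,3),np.uint8);W[:300,:375]=A;W[:500,380:755]=B
cv2.imwrite("pics/crop5.png",W[...,::-1])
E
```

```text
t 23.23 st [0.1712 0.0235] z 0.2214 yaw-H 45.04 F s,t,z [-4.4  3.   2.8] open -0.0003 gf 2.6340793375857174
 cmd st [0.1701 0.0224] z 0.221
```

View pics/crop5.png

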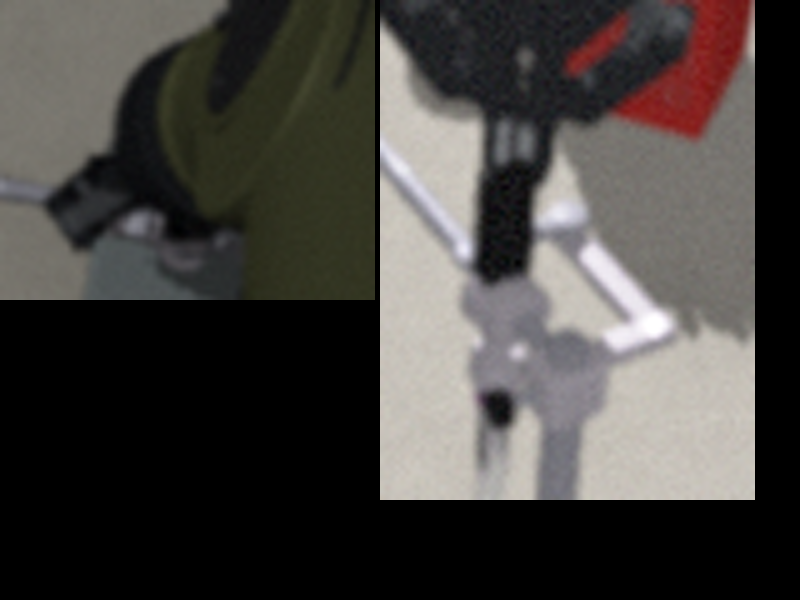

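The crop shows the keeper lying from its pivot (565,225) towards the rod behind the tab, and the resistance is rising. One small extra push to confirm the end stop, then back off, lift and look.

Request:
step_arm([
  [-0.005,0.003,0,0,0,0,0],
  [-0.005,0.003,0,0,0,0,0],
  [0,0,0,0,0,0,0],
])

```text
time_s: 23.7
eef_pos: [0.5141, -0.1746, 0.2215]
tool_rot: [-0.001, 0.954, 0.299, 0.002]
contact_force: [6.2, 6.8, 3.5]
opening: -0.0
gripper_force: 4.3
```

```bash
python3 -c "
from h import *
rep()"
```

```text
t 23.7 st [0.1714 0.0234] z 0.2215 yaw-H 45.13 F s,t,z [-7.8  4.9  3.5] open -0.0 gf 4.292960688471794
 cmd st [0.1701 0.0224] z 0.221
```

The tool moved only 0.2 mm for 2.3 mm commanded, and the force rose to about 9 N, so the arm is on its end stop. I'll back off along +x, lift and check.

Request:
step_arm([
  [0.02,-0.006,0,0,0,0,0],
  [0.04,0,0,0,0,0,0],
  [0.06,0,-0.02,0,0,0,0],
  [0,0,-0.15,0,0,0,0],
  [0,0,-0.25,0,0,0,0],
  [0,0,-0.2,0,0,0,0],
  [0,0,0,0,0,0,0],
  [0,0,0,0,0,0,0],
])

```text
time_s: 24.7
eef_pos: [0.5314, -0.1627, 0.3447]
tool_rot: [-0.0, 0.955, 0.298, 0.0]
contact_force: [-0.8, 0.1, -0.1]
opening: 0.0002
gripper_force: 0.0
```

```bash
python3 - <<'E'
from h import *
rep(); np.set_printoptions(suppress=True,precision=4)
c=cam("wrist"); save(c,"w6",k=1.42)
P=cloud(c).reshape(-1,3);P=P[np.isfinite(P[:,0])];S,T=st(P).T;Z=P[:,2]
def pr(l,m):
    if m.any(): print(l,m.sum(),"s",np.percentile(S[m],[2,50,98]),"t",np.percentile(T[m],[2,50,98]),"z",np.percentile(Z[m],[2,50,98]))
pr("tab",(Z>.224)&(Z<.245)&(abs(T)<.03)&(abs(S-.198)<.03))
pr("pintop",(Z>.205)&(Z<.219)&(T>0)&(T<.05)&(S<.1905)&(S>.13))
pr("arm end",(Z>.178)&(Z<.19)&(T<.006)&(T>-.02)&(S>.16)&(S<.19))
E
```

```text
t 24.7 st [0.1566 0.0383] z 0.3447 yaw-H 44.99 F s,t,z [ 0.1 -0.8 -0.1] open 0.0002 gf 0.0
 cmd st [0.1701 0.0224] z 0.221
pintop 85 s [0.1782 0.1806 0.1854] t [0.0114 0.0159 0.0185] z [0.206  0.2134 0.2157]
arm end 117 s [0.178  0.1813 0.1867] t [-0.0098 -0.0008  0.0053] z [0.1804 0.1834 0.1851]
```

View pics/w6.png

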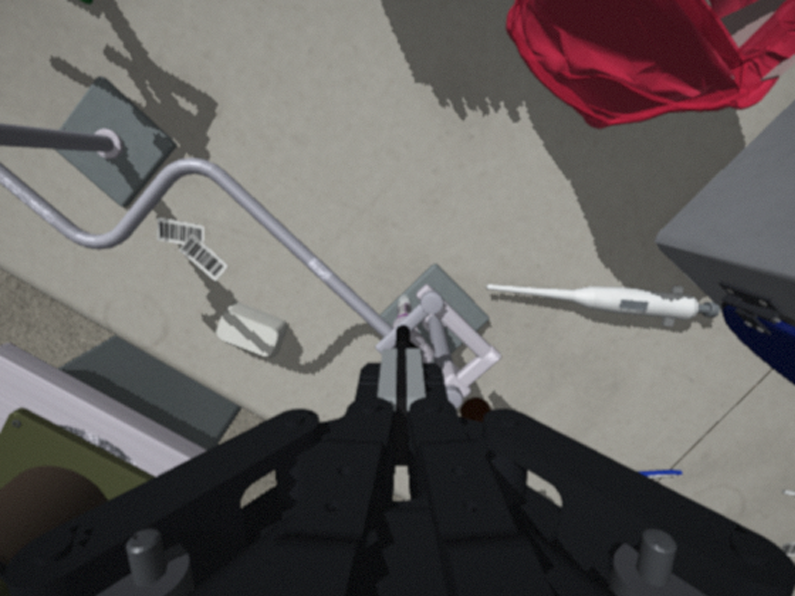

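The picture shows the keeper arm lying square across the rod, from its pivot at (430,300) to its tip at (385,345), with the gripper clear above. A numeric check of the tab, then hand in.

Request:
step_arm([
  [0.2,0,-0.1,0,0,0,0],
  [0.2,0,0,0,0,0,0],
  [0,0,0,0,0,0,0],
  [0,0,0,0,0,0,0],
])

```text
time_s: 25.25
eef_pos: [0.5965, -0.1182, 0.364]
tool_rot: [0.0, 0.955, 0.297, -0.001]
contact_force: [0.1, -0.1, -0.2]
opening: 0.0001
gripper_force: 0.0
```

```bash
python3 - <<'E'
from h import *
rep()
for n in("scene","wrist"):
    c=cam(n);P=cloud(c).reshape(-1,3);P=P[np.isfinite(P[:,0])];S,T=st(P).T;Z=P[:,2]
    for l,m in(("tab",(Z>.222)&(Z<.24)&(abs(T)<.025)&(abs(S-.198)<.03)),("armend",(Z>.178)&(Z<.19)&(T<.006)&(T>-.02)&(S>.16)&(S<.19))):
        if m.any(): print(n,l,m.sum(),"s",np.percentile(S[m],[2,50,98]),"t",np.percentile(T[m],[2,50,98]),Z[m].max())
E
```

```text
t 25.25 st [0.1011 0.0943] z 0.364 yaw-H 44.95 F s,t,z [ 0.1  0.2 -0.2] open 0.0001 gf 0.0
 cmd st [0.1701 0.0224] z 0.221
scene tab 91 s [0.19223594 0.20115052 0.20508409] t [-0.01085696 -0.00070972  0.00950405] 0.23589470656380274
scene armend 17 s [0.1788976  0.18269679 0.18733207] t [-0.01177005 -0.00897321 -0.00410097] 0.18445062916700483
wrist tab 147 s [0.19172888 0.19580358 0.2025771 ] t [-0.00815332 -0.00066589  0.00674068] 0.23498958687050434
```

The tab is still home at s≈0.198, upright, with the keeper across behind it.

```bash
python3 -c "
from h import *
print(ticket.finish_job())"
```

```text
the job is handed in; nothing more can be done
None
```

The carrier's collar is home against the stop disc, the keeper arm is swung to its end stop behind it, the gripper is clear, and I handed the job in at about 25 s of the 72 s allowed; the hand-in returned no verdict.

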